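Hang the seed-row card on the rail and hold the spring clip open over its edge

ROBOT

A 7-joint arm with a two-finger parallel gripper is mounted at the origin on the work surface. World frame = base frame: x ahead of the robot, y to its left, z up, the work surface at z = 0. Lengths are in m, angles in rad, forces in N, time in s.
With the tool pointing down it reaches from about 0.425 to 0.875 m from the base axis. Payload 8.4 kg.
Tool frame: the origin (TCP) lies between the finger pads; the fingertips stand 8 mm ahead of it and the grasp point (between the pads) lies 11 mm behind it (robot.tcp_to_tips is the distance from the TCP to the fingertips, in m); z points along the fingers, y is the line along which they close (so a half turn about z gives the same grasp; the last joint's range is limited). The gripper opens to 87 mm and grips with 3 to 60 N. Pads are 19 mm wide; open, the fingers measure 117 mm over their backs; the gripper's body (75 mm by 190 mm) begins 51 mm behind the grasp point.
Start: joints at [-1.295, 0.333, 0.04, 1.465, -0.013, 1.343, -0.059], TCP at [0.238, 0.605, 0.231] pointing down, gripper open.
Joint ranges: [-2.58, 2.58], [-0.38, 2.09], [-1.3, 1.39], [0.25, 2.4], [-1.5, 4.64], [0.08, 2.09], [-2.65, 2.65]. Speed limits (rad/s): [2.22, 2.22, 2.79, 2.79, 3.14, 3.14, 3.14].

INTERFACE

Orientations are given as a unit quaternion [x, y, z, w].
In Python, from bench import robot, cams, silhouettes gives the robot as it stands. The module is installed in compiled form; this text tells all that it offers.
- The arm moves only by the tool apply_moves, never from a script. Its argument "plan" is a list of rows, each a list of 7 numbers: the shift along the tool's x, y, z each as a share of 0.5 m, from -1 to 1, then the turn, a rotation vector about the tool's x, y, z each as a share of 60 degrees, from -1 to 1, then the opening, from 0 (shut) to 1 (fully open). A call has 1 to 12 rows; each row is the pose to reach, as a shift and turn from the pose commanded when the call began, along the tool's axes at that moment; what a row does not reach only later rows make up. A row lasts 1/10 s, in which the tool goes at most 50 mm and 8.59 degrees, less where a joint would pass 70% of its speed; a pose out of reach is approached as far as the arm can. A call with a number of a shift or a turn outside -1 to 1 is refused whole. A call with a gripper value outside its range is refused whole. The fingers move at their own pace and stop on an object; "force" is the grip in N (left out, the last holds). Time passes only in rows, so rows that repeat a pose let the fingers close. It gives the time, the measured TCP pose, the force, the opening and the grip force at its end, in the units of the state.
- robot.sense(): the state, without advancing time (a new reading comes with each control period).
- cams.read_camera(name): name is "side" or "top" or "wrist"; returns a dict with "color" (400x640x3 uint8, blue, green, red), "z_map" (400x640 float32, m along the optical axis (not along the pixel's ray), 0 where there is no reading), "vertical_fov" (degrees; the focal length in pixels is half the picture's height over the tangent of half this angle, whatever the lens; pixels are square), "cx", "cy" (the principal point, pixels), "k1" (the pictures are not rectified: a ray, as slopes to the right and down, at radius r is drawn at 1 + k1 r^2 times it, then the intrinsics apply), "extrinsics" (4x4, takes a point from camera to world coordinates). Camera axes: x right, y up, looking along -z (the intrinsics and any distortion apply to the point x, -y, -z); pixel columns grow to the right and rows downward; lengths in m; the calibration is good to about 2 mm. A picture is of the moment at which its call begins.
- robot.job_done(): hands the job in; it is judged then, once.
Trained networks look in a picture, given as the dict that the camera call returned (one of the last four; its "shot" number tells which), for a name from the list of things; names that differ only in an ending like _2 or _b are one class to them, and where a whole thing is asked for, a point or a joint stands for the part that bears it (a point fixed in the world has none). Each returns a list of dicts, best first, with "conf" (0 to 1); they miss things now and then, are a little off and sometimes report something else, mostly with a low value. They report only what shows in the picture. A call takes as long as a camera call. They do not tell look-alikes from the thing itself.
- silhouettes(query, picture): "region" (400x640 bool, what is visible of it) and "point" ([column, row] in pixels, amid what is visible of it).
The state is a dict: "clock": time; "q": joint angles; "qvel": joint speeds; "joint_torque": joint torques, N m; "eef_pos": TCP position; "ee_rot": TCP orientation; "force": force on the tool from outside, world axes, zero at the start; "moment": the same for the moment, N m; "width": opening from 0.0 (shut) to 1.0 (fully open); "grasp_force": force on a finger pad.
Only numpy, scipy, OpenCV 4.12 (cv2) and the standard library are available. Lean on these libraries where they do the work, as an engineer would, in place of code of your own. Each camera call takes 0.05 s, during which the arm holds its last target. There are 200 camera calls.

TASK

Hang the white saddle card over the horizontal rail near the rail's middle and let go of it. Then take the orange spring clip off the metal strip of its wooden stand, squeeze it wide open and hold it gaping around the top edge of the card's green-marked end, one lip well clear on each side and reaching about 12 mm below the edge, centred on the green panel, so that I can slip a seed packet in. Finish while still holding the clip open there, without touching the card or rail with it, and leave the mug, sprayer and bulb planter where they are.

Things in the scene. Friction and masses are not known exactly. Their poses are not given: they have to be found in the camera images.
- card: white rigid saddle card, 0.14 kg, standing on the table at the start, back leg away from the robot. Origin: bottom edge of the front leaf, mid-width; z up, y along its width, x towards the back leg. Front leaf 3 mm thick (x -1.5 to 1.5), 200 mm wide, 100 mm high. At the top centre (y -30 to 30) a thicker spine, x -1.5 to 18, with upright parallel faces from z = 60 to 100: grip it there across x
- card_saddle (a point): point in the card's channel (card x 8.7, y 0, z 69 mm) where the bar's axis lies once the card hangs fully down. The channel under the spine opens downward, 14.5 mm wide (x 1.5 to 16), ceiling at z = 75; below z = 60 the 60 mm wide back leg flares out to x = 51 at z = 0, a funnel for the bar
- card_mark (a point): middle of the card's top edge above the green panel (card x 0, y 66, z 100 mm). The green panel, 50 mm wide, 55 mm high, is on both faces of the +y end, where (beyond y = 30) the card is the bare 3 mm leaf
- rail: fixed horizontal round steel bar, 12 mm diameter, 360 mm long, on two end posts; origin on the table below its middle, y along the bar; the bar's axis is 130 mm above the table
- rail_mid (a point): middle of the bar, on its axis; axes as the rail's
- stand: fixed wooden block 80 x 70 x 40 mm; on it an upright metal strip 4 mm thick (across x), 36 mm wide (along y), rising 18 mm above the block. Origin: centre of underside. The clip starts clamped on this strip, standing on the block
- clip: orange spring clip, 0.07 kg. Origin: axis of its hinge barrel (radius 5 mm, along y), 80 mm above the table at the start; z up to the tails, x across. Tails: two flat plates 26 mm wide in y, z = 8 to 42, leaning apart, 20 mm over their outsides at z = 8 and 40 mm at z = 42. Pinched together along x they open the lips: 4 N to begin, 13 N fully open (a stop), then parallel, 15 mm over outsides
- lip_a (a point): lower inner edge of the black lip on the clip's -x side, middle of its width. Lips are 26 mm wide in y, 4 mm thick and 14 mm high, 40 mm below the barrel (38 when open); 4 mm apart on the strip, about 27 mm apart when fully open
- lip_b (a point): lower inner edge of the lip on the clip's +x side, middle of its width
- mug: blue ceramic mug of pegs, 76 mm across, 110 mm high with pegs; bystander; origin centre of underside
- sprayer: red hand sprayer, 80 mm across, 202 mm high; bystander; origin centre of underside
- planter: stainless bulb planter standing on its tube, 74 mm across, 190 mm high with its wooden cross handle; bystander; origin centre of underside
Things that resemble listed ones, but are neither listed nor needed, are in the scene too. There is more than one size of the clip; the job needs the smallest.

How it is judged:
By the outcome, as a careful person would: the job done as asked, in the order asked, and still so for the second after the job is handed in, while the arm keeps its last pose, push and grip.
It also fails if it takes over 67 s, if anything falls off the work surface, if the arm or the gripper's body presses on something with over 40 N, if the wrist force passes 120 N, or if a joint passes its speed limit or range.

## Working session

There is one attempt and no reset: what is moved stays moved. The work goes in short steps, Python scripts to look and compute and a tool call to move; the robot and the scene stay as the last step left them, time stands still between calls to the robot, and variables do not carry over. Pictures are saved under pics/ and viewed, at most 10 in all, crops included, and the job is handed in when it is done.

Besides the shell and the picture viewer there is one more tool, called in YAML: its name, and indented under it one key for each argument. apply_moves: Moves the arm, as the interface text tells. Shift numbers are shares of 0.5 m and turn numbers shares of 60 degrees, none past 1 either way. Its arguments: {"type":"object","properties":{"plan":{"type":"array"},"force":{"type":"number"}},"required":["plan"]}

```bash
mkdir -p pics
cat > h.py <<'E'
import numpy as np, cv2
from bench import robot, cams, silhouettes
from scipy.spatial.transform import Rotation as R
def K(p):
    h=p["color"].shape[0]; f=h/2/np.tan(np.radians(p["vertical_fov"])/2)
    return np.array([[f,0,p["cx"]],[0,f,p["cy"]],[0,0,1.]]), np.array([p["k1"],0,0,0,0.])
def cloud(p,mask):
    v,u=np.nonzero(mask&(p["z_map"]>0)); z=p["z_map"][v,u]
    k,d=K(p); s=cv2.undistortPoints(np.stack([u,v],1).astype(float)[:,None],k,d)[:,0]
    c=np.stack([s[:,0]*z,-s[:,1]*z,-z],1); E=np.array(p["extrinsics"])
    return c@E[:3,:3].T+E[:3,3], np.stack([u,v],1)
def proj(p,X):
    E=np.array(p["extrinsics"]); c=(np.atleast_2d(X)-E[:3,3])@E[:3,:3]
    k,d=K(p); c=c*[1,-1,-1]
    return cv2.projectPoints(c,np.zeros(3),np.zeros(3),k,d)[0][:,0]
E
python3 - <<'E'
from h import *
im=[]
for n in ["side","top"]:
    p=cams.read_camera(n); cv2.imwrite(f"pics/{n}0.png",p["color"])
    print(n,p["extrinsics"],p["vertical_fov"],p["k1"])
    for q in ["card","rail","stand","clip","mug","sprayer","planter"]:
        for r in silhouettes(q,p):
            X,_=cloud(p,r["region"])
            if len(X): print(q,round(r["conf"],2),r["point"],len(X),np.median(X,0).round(3),np.percentile(X,2,0).round(3),np.percentile(X,98,0).round(3))
print(robot.sense(),robot.tcp_to_tips)
E
```

```text
side [[ 0.98760301  0.11692083 -0.10473688  0.39952461]
 [-0.15546927  0.6364601  -0.75547856 -0.81815307]
 [-0.02167033  0.76239626  0.6467475   0.82649388]
 [ 0.          0.          0.          1.        ]] 53.60486038246319 -0.044457321973404344
card 0.82 [305.1, 166.9] 447 [0.489 0.251 0.063] [0.472 0.166 0.001] [0.517 0.359 0.101]
card 0.33 [308.5, 290.5] 288 [ 0.445 -0.272  0.087] [ 0.424 -0.284  0.001] [ 0.464 -0.176  0.124]
rail 0.74 [398.7, 234.4] 1271 [ 0.674 -0.183  0.036] [ 0.611 -0.252  0.006] [0.714 0.145 0.137]
rail 0.38 [305.2, 167.7] 515 [0.491 0.259 0.055] [ 0.472  0.166 -0.001] [0.537 0.357 0.101]
stand 0.7 [313.2, 285.6] 107 [ 0.453 -0.272  0.102] [ 0.447 -0.281  0.057] [ 0.461 -0.256  0.124]
stand 0.59 [308.8, 308.6] 950 [ 0.436 -0.284  0.04 ] [ 0.403 -0.306  0.008] [ 0.478 -0.238  0.047]
clip 0.97 [354.6, 288.0] 485 [ 0.557 -0.254  0.062] [ 0.535 -0.269  0.001] [ 0.576 -0.231  0.113]
clip 0.93 [330.8, 333.8] 732 [ 0.473 -0.372  0.073] [ 0.445 -0.398  0.005] [ 0.494 -0.345  0.114]
clip 0.53 [306.9, 289.7] 251 [ 0.443 -0.272  0.088] [ 0.424 -0.283  0.001] [ 0.459
[... 1636 characters left out ...]
29517665,  0.33316832,  0.03992663,  1.46540216, -0.0133843 ,
        1.34330011, -0.05854259]), 'qvel': array([-3.74162828e-05,  2.05066071e-03, -3.59879785e-04,  1.68680650e-03,
        2.29179965e-04,  8.55068926e-04, -4.30361954e-04]), 'joint_torque': array([ 3.71695578e-04, -6.56033063e+01,  1.33265935e+00, -4.04050505e+01,
       -6.01909426e-02,  3.47784231e-02,  6.82408813e-05]), 'eef_pos': array([0.2379902 , 0.60483484, 0.23056569]), 'ee_rot': array([ 1.86361307e-01,  9.82481279e-01, -6.86004588e-06,  6.70782124e-06]), 'force': array([-0.40645713,  0.26226044,  0.02330279]), 'moment': array([0.00543872, 0.05369177, 0.03629664]), 'grasp_force': 0.0, 'width': 0.9973513922037482} 0.008
```

Run:
```python
import cv2
t=cv2.imread("pics/top0.png");s=cv2.imread("pics/side0.png")
cv2.imwrite("pics/t1.png",cv2.resize(t[90:290,140:500],None,fx=2.2,fy=2.2,interpolation=cv2.INTER_CUBIC))
cv2.imwrite("pics/s1.png",cv2.resize(s[90:380,230:480],None,fx=2,fy=2,interpolation=cv2.INTER_CUBIC))
```

```text
(no output)
```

View pics/t1.png

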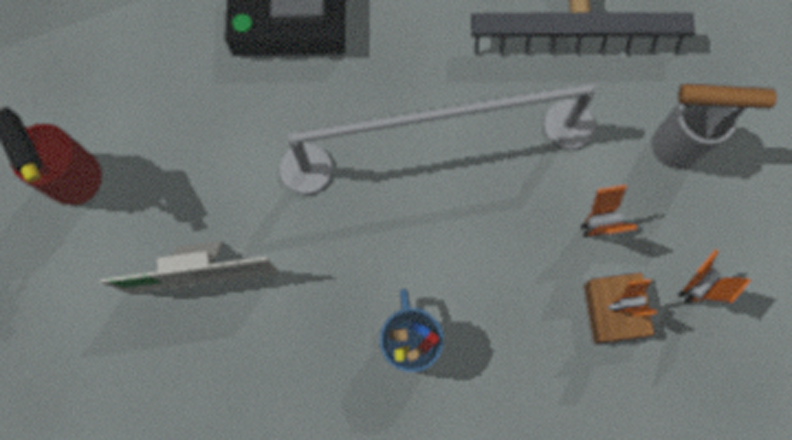

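View pics/s1.png

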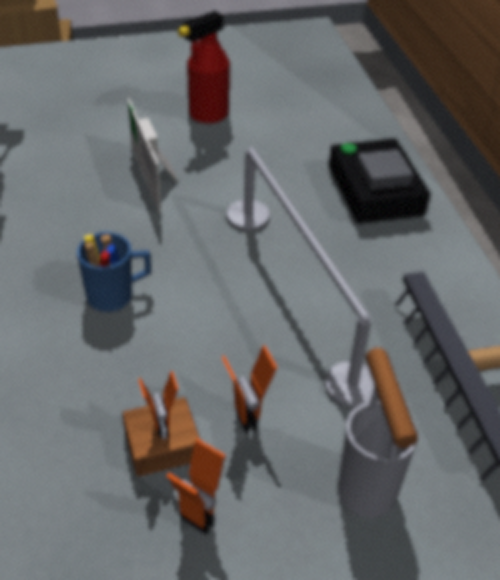

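Top picture: candidates for the clip are the one on the stand (full-picture pixel 429,227) and two free-standing larger ones at (414,187) and (465,220). The one on the strip of the wooden block is the smallest and is the one wanted. The card stands at (227,212) with its green end at left (+y). The rail runs at (341,141). In the side picture the same clips are at (309,290), (355,288) and (331,334).

```bash
cat > fit.py <<'E'
from h import *
def line(X):
    X=np.asarray(X); m=X.mean(0)
    for _ in range(5):
        m=X.mean(0); u=np.linalg.svd(X-m)[2][0]
        r=np.linalg.norm((X-m)-np.outer((X-m)@u,u),axis=1); X=X[r<max(2*np.median(r),.003)]
    return m,u*np.sign(u[1]),(X-m)@u,np.median(r)
E
python3 - <<'E'
from fit import *
for n in ["top","side"]:
    p=cams.read_camera(n)
    full=np.ones(p["z_map"].shape,bool); X,uv=cloud(p,full)
    b=(X[:,0]>.55)&(X[:,0]<.75)&(abs(X[:,1]+.05)<.24)&(X[:,2]>.124)&(X[:,2]<.15)
    m,u,t,r=line(X[b]); print(n,"rail",b.sum(),m.round(4),u.round(4),t.min().round(3),t.max().round(3),r.round(4), (m+u*(t.min()+t.max())/2).round(4), "yaw",np.degrees(np.arctan2(-u[0],u[1])))
    b=(X[:,0]>.44)&(X[:,0]<.56)&(abs(X[:,1]-.26)<.13)&(X[:,2]>.02)&(X[:,2]<.12)
    C=X[b]; col=p["color"][uv[b][:,1],uv[b][:,0]].astype(int)
    T=C[C[:,2]>.095]; m,u,t,r=line(T); print("card top",len(T),m.round(4),u.round(4),t.min().round(3),t.max().round(3),"yaw",np.degrees(np.arctan2(-u[0],u[1])))
    for lo in (.03,.06,.09,.097): 
        Z=C[(C[:,2]>lo)&(C[:,2]<lo+.01)]; print(lo,len(Z), Z.min(0).round(3),Z.max(0).round(3))
    g=(col[:,1]>col[:,2]+20)&(col[:,1]>col[:,0]+10)
    if g.any(): print("green",g.sum(),C[g].mean(0).round(3),C[g].min(0).round(3),C[g].max(0).round(3))
    b=(X[:,0]>.39)&(X[:,0]<.49)&(X[:,1]<-.2)&(X[:,1]>-.33)&(X[:,2]>.036)&(X[:,2]<.043)
    if b.sum()>30: print("stand",b.sum(),cv2.minAreaRect((X[b,:2]*1000).astype(np.float32)))
    b=(X[:,0]>.40)&(X[:,0]<.5)&(X[:,1]<-.22)&(X[:,1]>-.31)&(X[:,2]>.06)
    for lo in np.arange(.06,.125,.01):
        Z=X[b&(X[:,2]>lo)&(X[:,2]<lo+.01)]; print("clip",lo.round(2),len(Z),Z.mean(0).round(3),Z.min(0).round(3),Z.max(0).round(3))
E
```

```text
top rail 655 [ 0.6633 -0.0401  0.1352] [-0.1587  0.9873  0.001 ] -0.19 0.182 0.0036 [ 0.6639 -0.0439  0.1352] yaw 9.128759971438138
card top 260 [0.4863 0.2703 0.1005] [-1.295e-01  9.916e-01 -9.000e-04] -0.101 0.096 yaw 7.438622141137766
0.03 66 [0.472 0.175 0.03 ] [0.523 0.362 0.04 ]
0.06 49 [0.472 0.171 0.06 ] [0.507 0.351 0.07 ]
0.09 130 [0.471 0.169 0.09 ] [0.507 0.365 0.1  ]
0.097 248 [0.472 0.17  0.097] [0.507 0.365 0.105]
green 36 [0.475 0.334 0.075] [0.472 0.313 0.055] [0.478 0.355 0.099]
stand 495 ((441.6638488769531, -266.7467956542969), (80.17837524414062, 68.24905395507812), 6.371875762939453)
clip 0.06 5 [ 0.442 -0.259  0.065] [ 0.434 -0.27   0.06 ] [ 0.449 -0.254  0.07 ]
clip 0.07 7 [ 0.441 -0.259  0.075] [ 0.432 -0.266  0.07 ] [ 0.448 -0.253  0.077]
clip 0.08 57 [ 0.443 -0.267  0.084] [ 0.434 -0.281  0.08 ] [ 0.451 -0.252  0.09 ]
clip 0.09 26 [ 0.444 -0.267  0.095] [ 0.43  -0.28   0.092] [ 0.455 -0.254  0.1  ]
clip 0.1 30 [ 0.446 -0.265  0.105] [ 0.425 -0.278  0.101] [ 0.456 -0.253  0.11 ]
clip 0.11 25 [ 0.444 -0.267  0.114] [ 0.424 -0.282  0.11 ] [ 0.458 -0.253  0.12 
[... 557 characters left out ...]
477 0.34  0.1  ]
stand 653 ((441.6812438964844, -268.1787414550781), (80.37610626220703, 71.90766906738281), 5.800554275512695)
clip 0.06 17 [ 0.443 -0.279  0.064] [ 0.433 -0.285  0.06 ] [ 0.45  -0.269  0.07 ]
clip 0.07 16 [ 0.444 -0.275  0.076] [ 0.433 -0.284  0.07 ] [ 0.451 -0.256  0.08 ]
clip 0.08 65 [ 0.443 -0.27   0.085] [ 0.435 -0.285  0.081] [ 0.451 -0.253  0.09 ]
clip 0.09 36 [ 0.445 -0.27   0.095] [ 0.431 -0.283  0.091] [ 0.456 -0.253  0.1  ]
clip 0.1 34 [ 0.446 -0.27   0.105] [ 0.428 -0.284  0.1  ] [ 0.458 -0.254  0.11 ]
clip 0.11 31 [ 0.446 -0.271  0.115] [ 0.425 -0.285  0.11 ] [ 0.461 -0.256  0.12 ]
clip 0.12 35 [ 0.442 -0.27   0.123] [ 0.421 -0.283  0.121] [ 0.462 -0.256  0.126]
```

```bash
cat > go.py <<'E'
# go.py x y z yaw [base: measured pose] -> shares; yaw = world heading (deg) of tool y, tool pointing down
import sys; from h import *
def shares(pos,yaw,s=None):
    s=s or robot.sense(); r=R.from_quat(s["ee_rot"]); a=np.radians(yaw)
    T=R.from_matrix(np.array([[-np.sin(a)*-1,np.cos(a),0],[-np.cos(a),np.sin(a),0],[0,0,-1.]]).T.T)
    T=R.from_matrix(np.stack([[np.sin(a)*-1,np.cos(a),0],[np.cos(a),np.sin(a),0],[0,0,-1.]],1))
    return np.r_[r.inv().apply(np.array(pos)-s["eef_pos"])/.5, (r.inv()*T).as_rotvec()/np.radians(60)].round(4)
if __name__=="__main__":
    a=list(map(float,sys.argv[1:])); s=robot.sense(); print(s["clock"].__round__(2),s["eef_pos"].round(4),s["width"],shares(a[:3],a[3],s))
E
python3 go.py .47 .268 .30 8; python3 go.py .49 .268 .30 14
```

```text
Traceback (most recent call last):
  File "go.py", line 9, in <module>
    a=list(map(float,sys.argv[1:])); s=robot.sense(); print(s["clock"].__round__(2),s["eef_pos"].round(4),s["width"],shares(a[:3],a[3],s))
                                                                                                                     ~~~~~~^^^^^^^^^^^^^^
  File "go.py", line 5, in shares
    T=R.from_matrix(np.array([[-np.sin(a)*-1,np.cos(a),0],[-np.cos(a),np.sin(a),0],[0,0,-1.]]).T.T)
  File "scipy/spatial/transform/_rotation.pyx", line 1143, in scipy.spatial.transform._rotation.Rotation.from_matrix
ValueError: Non-positive determinant (left-handed or null coordinate frame) in rotation matrix 0: [[ 0.1391731   0.99026807  0.        ]
 [-0.99026807  0.1391731   0.        ]
 [ 0.          0.         -1.        ]].
Traceback (most recent call last):
  File "go.py", line 9, in <module>
    a=list(map(float,sys.argv[1:])); s=robot.sense(); print(s["clock"].__round__(2),s["eef_pos"].round(4),s["width"],shares(a[:3],a[3],s))
                                                                                                                     ~~~~~~^^^^^^^^^^^^^^
  File "go.py", line 5, in shares
    T=R.from_matrix(np.array([[-np.sin(a)*-1,np.cos(a),0],[-np.cos(a),np.sin(a),0],[0,0,-1.]]).T.T)
  File "scipy/spatial/transform/_rotation.pyx", line 1143, in scipy.spatial.transform._rotation.Rotation.from_matrix
ValueError: Non-positive determinant (left-handed or null coordinate frame) in rotation matrix 0: [[ 0.2419219   0.97029573  0.        ]
 [-0.97029573  0.2419219   0.        ]
 [ 0.          0.         -1.        ]].
```

```bash
sed -i '5d' go.py; python3 go.py .47 .268 .30 9
```

```text
0.9 [0.238  0.6048 0.2306] 1.0017295994601834 [-0.6785 -0.457  -0.1388  0.      0.      0.9921]
```

apply_moves:
  plan:
    - [-0.68, -0.457, -0.14, 0, 0, 0.99, 1]
    - [-0.68, -0.457, -0.14, 0, 0, 0.99, 1]
    - [-0.68, -0.457, -0.14, 0, 0, 0.99, 1]
    - [-0.68, -0.457, -0.14, 0, 0, 0.99, 1]
    - [-0.68, -0.457, -0.14, 0, 0, 0.99, 1]
    - [-0.68, -0.457, -0.14, 0, 0, 0.99, 1]
    - [-0.68, -0.457, -0.14, 0, 0, 0.99, 1]
    - [-0.68, -0.457, -0.14, 0, 0, 0.99, 1]
    - [-0.68, -0.457, -0.14, 0, 0, 0.99, 1]
    - [-0.68, -0.457, -0.14, 0, 0, 0.99, 1]
    - [-0.68, -0.457, -0.14, 0, 0, 0.99, 1]
    - [-0.68, -0.457, -0.14, 0, 0, 0.99, 1]

```text
clock: 2.1
eef_pos: [0.4697, 0.2692, 0.3002]
ee_rot: [0.648, 0.762, -0.0, -0.0]
force: [0.4, -0.0, -0.7]
width: 1.0
grasp_force: 0.0
```

```bash
cat > card.py <<'E'
from fit import *
p=cams.read_camera("wrist"); cv2.imwrite("pics/w1.png",p["color"])
print(robot.sense()["eef_pos"],np.array(p["extrinsics"]).round(3)); 
X,uv=cloud(p,np.ones((400,640),bool))
b=(X[:,0]>.44)&(X[:,0]<.57)&(abs(X[:,1]-.26)<.13)&(X[:,2]>.02)&(X[:,2]<.12)
C=X[b]; T=C[C[:,2]>.092]; print(len(C),len(T))
yy=T[:,1]
for lo in np.arange(.16,.37,.015):
    Z=T[(yy>lo)&(yy<lo+.015)]
    if len(Z): print(lo.round(3),len(Z),Z[:,0].min().round(4),np.median(Z[:,0]).round(4),Z[:,0].max().round(4),Z[:,2].mean().round(4))
E
python3 card.py
```

```text
[0.46968816 0.26919602 0.30016676] [[ 0.987 -0.155 -0.042  0.458]
 [ 0.161  0.952  0.26   0.34 ]
 [-0.    -0.264  0.965  0.454]
 [ 0.     0.     0.     1.   ]]
2178 1319
0.16 14 0.4954 0.4968 0.4986 0.0996
0.175 31 0.4941 0.4955 0.4977 0.0987
0.19 33 0.4916 0.4937 0.4956 0.0994
0.205 32 0.4901 0.4916 0.4936 0.0987
0.22 38 0.4876 0.4898 0.4923 0.0993
0.235 193 0.4861 0.4955 0.5064 0.0993
0.25 224 0.4838 0.4942 0.5044 0.0993
0.265 229 0.4819 0.4924 0.5028 0.0994
0.28 241 0.4805 0.4905 0.5009 0.0994
0.295 80 0.4779 0.4818 0.4993 0.0986
0.31 56 0.4758 0.4782 0.4812 0.0987
0.325 57 0.4737 0.4765 0.4794 0.0992
0.34 58 0.4722 0.4746 0.4768 0.0989
0.355 33 0.4715 0.4731 0.4752 0.099
```

View pics/w1.png

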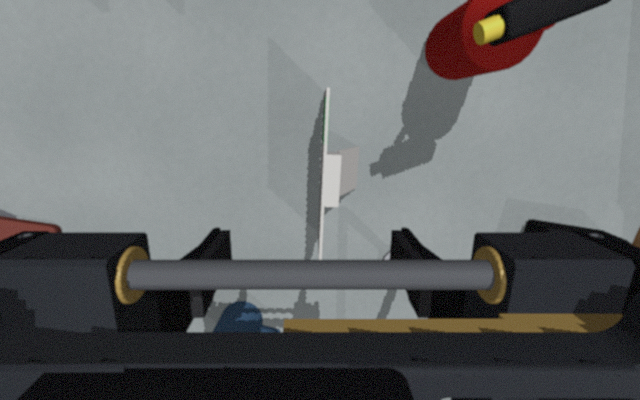

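```bash
cat > card2.py <<'E'
from fit import *
def cardpose(n,box,zt):
    p=cams.read_camera(n); X,uv=cloud(p,np.ones((400,640),bool))
    T=X[(X[:,0]>box[0])&(X[:,0]<box[1])&(X[:,1]>box[2])&(X[:,1]<box[3])&(abs(X[:,2]-zt)<.008)][:,:2]
    a=np.radians(7.)
    c=T.mean(0)
    for _ in range(6):   # frame e1=card x, e2=card y ; leaf line from points off the spine
        e1=np.array([np.cos(a),np.sin(a)]); e2=np.array([-e1[1],e1[0]])
        u,v=(T-c)@e1,(T-c)@e2; mid=(np.percentile(v,.3)+np.percentile(v,99.7))/2
        off=abs(v-mid)>.034; k=np.polyfit(v[off],u[off],1); ok=off&(abs(u-np.polyval(k,v))<.004); k=np.polyfit(v[ok],u[ok],1)
        a-=np.arctan(k[0]); c=c+e1*np.polyval(k,mid)+e2*mid
    u,v=(T-c)@e1,(T-c)@e2
    sp=u>.006
    print(n,"yaw",np.degrees(a).round(2),"c",c.round(4),"ends",v.min().round(4),v.max().round(4),"spine v",np.percentile(v[sp],[1,99]).round(4),"u",np.percentile(u[abs(v)<.025],[1,99]).round(4),"mid spine",(c+e1*.00825).round(4),"mark",(c+e2*.066).round(4))
    return c,a
if __name__=="__main__":
    for n in ("wrist","top","side"): cardpose(n,(.44,.57,.13,.39),.1)
E
python3 card2.py
```

```text
wrist yaw 7.22 c [0.4848 0.2671] ends -0.0987 0.0981 spine v [-0.0307  0.0284] u [-0.0014  0.0178] mid spine [0.493  0.2682] mark [0.4765 0.3326]
top yaw 6.16 c [0.4876 0.2534] ends -0.0857 0.0856 spine v [-0.0151  0.0422] u [-0.0032  0.0171] mid spine [0.4958 0.2543] mark [0.4806 0.319 ]
side yaw 7.28 c [0.4843 0.2638] ends -0.0989 0.1012 spine v [-0.0316  0.0308] u [-0.0011  0.0183] mid spine [0.4925 0.2649] mark [0.4759 0.3293]
```

```bash
python3 go.py .4928 .2665 .075 7.2
```

```text
2.3 [0.4701 0.2686 0.3003] 1.0008682046583153 [-1.140e-02  4.430e-02  4.506e-01 -4.000e-04  2.000e-04  3.370e-02]
```

apply_moves:
  plan:
    - [-0.0114, 0.0443, 0.2, 0, 0, 0.034, 0.6]
    - [-0.0114, 0.0443, 0.2, 0, 0, 0.034, 0.6]
    - [-0.0114, 0.0443, 0.28, 0, 0, 0.034, 0.6]
    - [-0.0114, 0.0443, 0.34, 0, 0, 0.034, 0.6]
    - [-0.0114, 0.0443, 0.4, 0, 0, 0.034, 0.6]
    - [-0.0114, 0.0443, 0.45, 0, 0, 0.034, 0.6]
    - [-0.0114, 0.0443, 0.45, 0, 0, 0.034, 0.6]
    - [-0.0114, 0.0443, 0.45, 0, 0, 0.034, 0.2]
    - [-0.0114, 0.0443, 0.45, 0, 0, 0.034, 0]
    - [-0.0114, 0.0443, 0.45, 0, 0, 0.034, 0]
    - [-0.0114, 0.0443, 0.45, 0, 0, 0.034, 0]
    - [-0.0114, 0.0443, 0.45, 0, 0, 0.034, 0]
  force: 25

```text
clock: 3.5
eef_pos: [0.4937, 0.2658, 0.0762]
ee_rot: [0.662, 0.749, 0.001, 0.0]
force: [-0.1, 0.7, -0.1]
width: 0.229
grasp_force: 0.0
```

```bash
python3 -c "
from h import *
s=robot.sense();print(s['eef_pos'],s['width']*87,s['grasp_force'],s['force'])"; python3 go.py .4928 .2665 .235 7.2
```

```text
[0.49372883 0.26583485 0.07622298] 19.949602472688376 0.0 [-0.13681229  0.71980826 -0.09148791]
3.5 [0.4937 0.2658 0.0762] 0.22930577554814227 [ 0.0018 -0.0014 -0.3176  0.0008 -0.0006 -0.0019]
```

apply_moves:
  plan:
    - [0, 0, 0, 0, 0, 0, 0]
    - [0, 0, 0, 0, 0, 0, 0]
    - [0, 0, 0, 0, 0, 0, 0]
    - [0, 0, -0.06, 0, 0, 0, 0]
    - [0, 0, -0.14, 0, 0, 0, 0]
    - [0, 0, -0.22, 0, 0, 0, 0]
    - [0, 0, -0.3, 0, 0, 0, 0]
    - [0, 0, -0.34, 0, 0, 0, 0]
    - [0, 0, -0.34, 0, 0, 0, 0]

```text
clock: 4.4
eef_pos: [0.4947, 0.2662, 0.2485]
ee_rot: [0.662, 0.749, 0.002, 0.0]
force: [0.5, -0.1, -2.5]
width: 0.225
grasp_force: 25.0
```

```bash
cat > rail.py <<'E'
from fit import *
for n in ("wrist","top","side"):
    p=cams.read_camera(n); X,uv=cloud(p,np.ones((400,640),bool))
    b=(abs(X[:,0]-(.664-.163*(X[:,1]+.045)))<.016)&(abs(X[:,1]+.05)<.21)&(X[:,2]>.128)&(X[:,2]<.145)
    if b.sum()<50: print(n,b.sum()); continue
    m,u,t,r=line(X[b]); t=np.percentile(t,[.5,99.5]); print(n,b.sum(),m.round(4),u.round(4),"len",np.ptp(t).round(4),"mid",(m+u*t.mean()).round(4),"yaw",np.degrees(np.arctan2(-u[0],u[1])).round(2), "x at y=-.045",(m[0]+u[0]/u[1]*(-.045-m[1])).round(4))
    E_=np.array(p["extrinsics"]); # pads-front ray correction: report camera position
    print(E_[:3,3].round(3))
s=robot.sense(); print(s["eef_pos"],s["width"]*87,s["grasp_force"],s["force"])
E
python3 rail.py
```

```text
wrist 0
top 646 [ 0.6631 -0.0389  0.1352] [-0.159   0.9873  0.0024] len 0.3642 mid [ 0.6638 -0.0433  0.1352] yaw 9.15 x at y=-.045 0.6641
[0.319 0.013 1.04 ]
side 475 [ 0.6673 -0.0717  0.1339] [-1.646e-01  9.864e-01  9.000e-04] len 0.3647 mid [ 0.6711 -0.0942  0.1339] yaw 9.48 x at y=-.045 0.6629
[ 0.4   -0.818  0.826]
[0.49277397 0.2652685  0.24391616] 19.330720112464743 24.99525120249018 [ 0.25955995  0.28441027 -2.02466006]
```

```bash
sed -i 's/return m,u\*np.sign(u\[1\]),(X-m)@u/u=u*np.sign(u[1]); return m,u,(X-m)@u/' fit.py; python3 go.py .60 -.08 .33 9.3
```

```text
4.55 [0.4928 0.2653 0.2439] 0.22219218520074419 [-0.7119  0.1273 -0.1716 -0.0019  0.0011 -0.0369]
```

apply_moves:
  plan:
    - [-0.08, 0.015, -0.05, 0, 0, -0.01, 0]
    - [-0.16, 0.03, -0.1, 0, 0, -0.02, 0]
    - [-0.24, 0.045, -0.17, 0, 0, -0.037, 0]
    - [-0.32, 0.06, -0.17, 0, 0, -0.037, 0]
    - [-0.4, 0.075, -0.17, 0, 0, -0.037, 0]
    - [-0.48, 0.09, -0.17, 0, 0, -0.037, 0]
    - [-0.56, 0.105, -0.17, 0, 0, -0.037, 0]
    - [-0.63, 0.115, -0.17, 0, 0, -0.037, 0]
    - [-0.68, 0.12, -0.17, 0, 0, -0.037, 0]
    - [-0.71, 0.127, -0.17, 0, 0, -0.037, 0]
    - [-0.71, 0.127, -0.17, 0, 0, -0.037, 0]
    - [-0.71, 0.127, -0.17, 0, 0, -0.037, 0]

```text
clock: 5.75
eef_pos: [0.5998, -0.0784, 0.3289]
ee_rot: [0.648, 0.762, -0.001, -0.001]
force: [0.0, 1.6, -1.5]
width: 0.219
grasp_force: 25.0
```

```bash
python3 rail.py
python3 - <<'E'
from card2 import *
p=cams.read_camera("wrist"); cv2.imwrite("pics/w2.png",p["color"])
s=robot.sense(); print(s["eef_pos"]); zt=s["eef_pos"][2]+.025
for n in ("wrist","top"): cardpose(n,(.53,.67,-.22,.06),zt)
E
```

```text
wrist 2503 [ 6.572e-01 -6.000e-04  1.346e-01] [-1.686e-01  9.857e-01 -6.000e-04] len 0.2366 mid [ 0.6594 -0.0137  0.1347] yaw 9.71 x at y=-.045 0.6648
[ 0.588 -0.008  0.482]
top 202 [0.6431 0.0836 0.1354] [-0.1611  0.9869 -0.0037] len 0.1137 mid [0.6433 0.0827 0.1354] yaw 9.27 x at y=-.045 0.6641
[0.319 0.013 1.04 ]
side 317 [ 0.6781 -0.1361  0.1339] [-0.1637  0.9865  0.0013] len 0.2096 mid [ 0.6765 -0.1267  0.1339] yaw 9.42 x at y=-.045 0.663
[ 0.4   -0.818  0.826]
[ 0.60011198 -0.07733387  0.32993645] 19.297124450829926 24.995304811745882 [-0.90988104  0.52137459 -2.11677315]
[ 0.60015423 -0.07746906  0.33020488]
wrist yaw 13.99 c [ 0.5893 -0.0402] ends -0.0629 0.0628 spine v [-0.0611 -0.0081] u [-0.0066  0.0127] mid spine [ 0.5973 -0.0382] mark [0.5733 0.0239]Traceback (most recent call last):
  File "<stdin>", line 4, in <module>
  File "card2.py", line 10, in cardpose
    off=abs(v-mid)>.034; k=np.polyfit(v[off],u[off],1); ok=off&(abs(u-np.polyval(k,v))<.004); k=np.polyfit(v[ok],u[ok],1)
                           ~~~~~~~~~~^^^^^^^^^^^^^^^^^
    raise TypeError("expected non-empty vector for x")
TypeError: expected non-empty vector for x
```

View pics/w2.png

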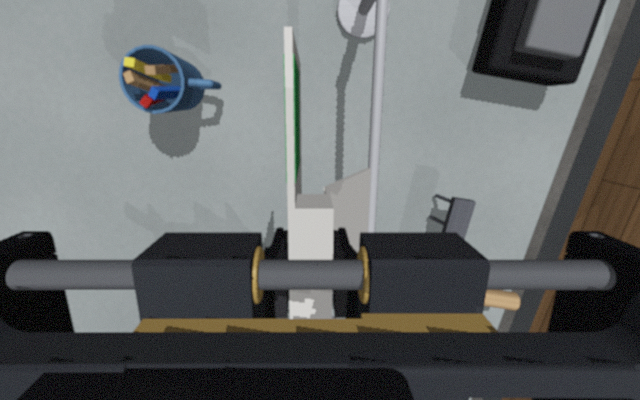

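```bash
python3 go.py .6596 -.0449 .25 9.4;python3 go.py .6596 -.0449 .1705 9.4
```

```text
6.05 [ 0.6002 -0.0779  0.3305] 0.21854072260266375 [ 0.0457  0.1279  0.1611  0.     -0.0003 -0.0003]
6.05 [ 0.6002 -0.0779  0.3305] 0.21854072260266375 [ 4.570e-02  1.279e-01  3.201e-01  0.000e+00 -3.000e-04 -3.000e-04]
```

apply_moves:
  plan:
    - [0.0457, 0.08, 0.05, 0, 0, 0, 0]
    - [0.0457, 0.128, 0.1, 0, 0, 0, 0]
    - [0.0457, 0.128, 0.15, 0, 0, 0, 0]
    - [0.0457, 0.128, 0.16, 0, 0, 0, 0]
    - [0.0457, 0.128, 0.16, 0, 0, 0, 0]
    - [0.0457, 0.128, 0.16, 0, 0, 0, 0]
    - [0.0457, 0.128, 0.2, 0, 0, 0, 0]
    - [0.0457, 0.128, 0.24, 0, 0, 0, 0]
    - [0.0457, 0.128, 0.28, 0, 0, 0, 0]
    - [0.0457, 0.128, 0.32, 0, 0, 0, 0]
    - [0.0457, 0.128, 0.32, 0, 0, 0, 0]
    - [0.0457, 0.128, 0.32, 0, 0, 0, 0]

```text
clock: 7.25
eef_pos: [0.6602, -0.0462, 0.1724]
ee_rot: [0.648, 0.762, 0.001, 0.001]
force: [-0.6, -0.5, -1.2]
width: 0.225
grasp_force: 25.0
```

```bash
cat > st.py <<'E'
from h import *
s=robot.sense(); r=R.from_quat(s["ee_rot"]); print(s["clock"],s["eef_pos"].round(4),"F tool",r.inv().apply(s["force"]).round(2),"M",s["moment"].round(2),"w",(s["width"]*87).round(2),s["grasp_force"])
E
python3 st.py
python3 - <<'E'
from h import *
p=cams.read_camera("side"); cv2.imwrite("pics/s2.png",cv2.resize(p["color"][150:300,320:480],None,fx=4,fy=4,interpolation=cv2.INTER_CUBIC))
E
python3 st.py
```

```text
Traceback (most recent call last):
  File "st.py", line 2, in <module>
    s=robot.sense(); r=R.from_quat(s["ee_rot"]); print(s["clock"],s["eef_pos"].round(4),"F tool",r.inv().apply(s["force"]).round(2),"M",s["moment"].round(2),"w",(s["width"]*87).round(2),s["grasp_force"])
                                                                                                                                                                 ^^^^^^^^^^^^^^^^^^^^^
AttributeError: 'float' object has no attribute 'round'
Traceback (most recent call last):
  File "st.py", line 2, in <module>
    s=robot.sense(); r=R.from_quat(s["ee_rot"]); print(s["clock"],s["eef_pos"].round(4),"F tool",r.inv().apply(s["force"]).round(2),"M",s["moment"].round(2),"w",(s["width"]*87).round(2),s["grasp_force"])
                                                                                                                                                                 ^^^^^^^^^^^^^^^^^^^^^
AttributeError: 'float' object has no attribute 'round'
```

View pics/s2.png

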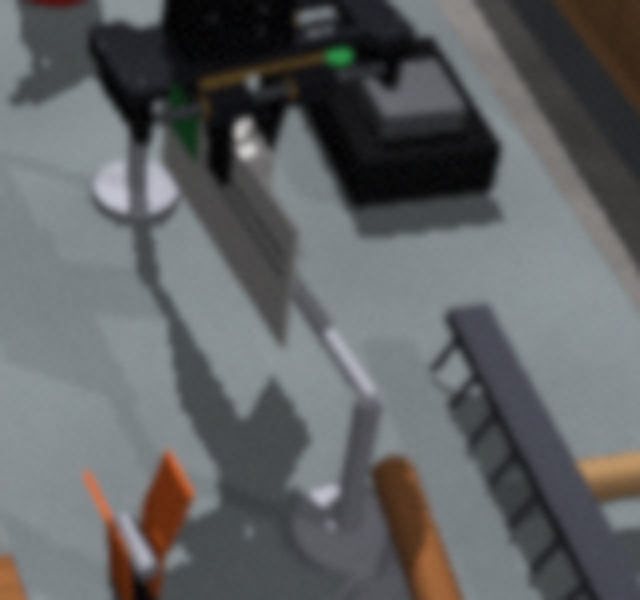

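```bash
sed -i 's/(s\["width"\]\*87).round(2)/round(s["width"]*87,2)/' st.py; python3 st.py
```

```text
7.3 [ 0.6606 -0.0462  0.1728] F tool [-0.18  0.17  1.93] M [-0.09  0.02 -0.07] w 19.14 24.995297589339316
```

apply_moves:
  plan:
    - [0, 0.006, 0, 0, 0, 0, 0]
    - [0, 0.01, 0, 0, 0, 0, 0]
    - [0, 0.01, 0, 0, 0, 0, 0]
    - [0, 0.01, 0, 0, 0, 0, 0]

```text
clock: 7.7
eef_pos: [0.6648, -0.0452, 0.1707]
ee_rot: [0.647, 0.762, -0.0, 0.0]
force: [-0.2, -0.2, -1.2]
width: 0.224
grasp_force: 25.0
```

```bash
python3 st.py
```

```text
7.7 [ 0.6648 -0.0452  0.1707] F tool [-0.19 -0.2   1.24] M [-0.1   0.02  0.03] w 19.48 24.995261351577938
```

apply_moves:
  plan:
    - [0, 0.003, 0, 0, 0, 0, 0]
    - [0, 0.006, 0, 0, 0, 0, 0]
    - [0, 0.006, 0, 0, 0, 0, 0]
    - [0, 0.006, 0, 0, 0, 0, 0]

```text
clock: 8.1
eef_pos: [0.6664, -0.045, 0.1704]
ee_rot: [0.648, 0.762, -0.001, -0.001]
force: [-6.4, -0.5, 2.3]
width: 0.218
grasp_force: 25.0
```

```bash
python3 st.py
```

```text
8.1 [ 0.6664 -0.045   0.1704] F tool [ 0.51 -6.4  -2.27] M [-0.24  1.66  0.01] w 18.94 25.020123270805925
```

apply_moves:
  plan:
    - [0, -0.002, 0, 0, 0, 0, 0]
    - [0, -0.002, 0, 0, 0, 0, 0]
    - [0, -0.002, 0, 0, 0, 0, 0]

```text
clock: 8.4
eef_pos: [0.6662, -0.045, 0.1704]
ee_rot: [0.647, 0.762, -0.0, -0.0]
force: [-4.3, -0.5, -0.1]
width: 0.222
grasp_force: 25.0
```

apply_moves:
  plan:
    - [0, -0.002, 0, 0, 0, 0, 0]
    - [0, -0.002, 0, 0, 0, 0, 0]
    - [0, -0.002, 0, 0, 0, 0, 0]

```text
clock: 8.7
eef_pos: [0.666, -0.0448, 0.1707]
ee_rot: [0.647, 0.762, 0.0, 0.0]
force: [0.6, -0.2, -1.8]
width: 0.219
grasp_force: 25.0
```

apply_moves:
  plan:
    - [0, -0.0024, 0, 0, 0, 0, 0]
    - [0, -0.0024, 0.01, 0, 0, 0, 0]
    - [0, -0.0024, 0.02, 0, 0, 0, 0]
    - [0, -0.0024, 0.03, 0, 0, 0, 0]
    - [0, -0.0024, 0.035, 0, 0, 0, 0]
    - [0, -0.0024, 0.035, 0, 0, 0, 0]

```text
clock: 9.3
eef_pos: [0.6642, -0.0451, 0.1524]
ee_rot: [0.647, 0.762, -0.0, -0.0]
force: [-0.3, 0.6, -2.0]
width: 0.22
grasp_force: 25.0
```

apply_moves:
  plan:
    - [0, 0, 0.01, 0, 0, 0, 0]
    - [0, 0, 0.02, 0, 0, 0, 0]
    - [0, 0, 0.027, 0, 0, 0, 0]
    - [0, 0, 0.027, 0, 0, 0, 0]
    - [0, 0, 0.027, 0, 0, 0, 0]

```text
clock: 9.8
eef_pos: [0.6644, -0.0452, 0.1395]
ee_rot: [0.647, 0.762, -0.0, -0.0]
force: [-0.7, -0.7, -1.7]
width: 0.223
grasp_force: 25.0
```

```bash
python3 st.py
```

```text
9.8 [ 0.6644 -0.0452  0.1395] F tool [-0.61 -0.83  1.69] M [-0.03  0.04  0.04] w 19.41 24.995199150871485
```

Clean entry. I'll go down to the seat in small steps and check the force as it goes.

apply_moves:
  plan:
    - [0, 0, 0.003, 0, 0, 0, 0]
    - [0, 0, 0.006, 0, 0, 0, 0]
    - [0, 0, 0.007, 0, 0, 0, 0]
    - [0, 0, 0.007, 0, 0, 0, 0]

```text
clock: 10.2
eef_pos: [0.6647, -0.0452, 0.1372]
ee_rot: [0.647, 0.762, 0.0, 0.0]
force: [-3.3, 0.7, 5.9]
width: 0.22
grasp_force: 25.0
```

```bash
python3 st.py
```

```text
10.2 [ 0.6647 -0.0452  0.1372] F tool [ 1.24 -3.19 -5.88] M [ 0.    0.72 -0.03] w 19.18 24.995240627322346
```

apply_moves:
  plan:
    - [0, -0.001, -0.001, 0, 0, 0, 0.3]
    - [0, -0.001, -0.001, 0, 0, 0, 0.45]
    - [0, -0.001, -0.001, 0, 0, 0, 0.5]
    - [0, -0.001, -0.001, 0, 0, 0, 0.5]
    - [0, -0.001, -0.04, 0, 0, 0, 0.5]
    - [0, -0.001, -0.1, 0, 0, 0, 0.5]
    - [0, -0.001, -0.18, 0, 0, 0, 0.5]
    - [0, -0.001, -0.26, 0, 0, 0, 0.5]
    - [0, -0.001, -0.34, 0, 0, 0, 0.5]
    - [0, -0.001, -0.34, 0, 0, 0, 0.5]

```text
clock: 11.2
eef_pos: [0.6659, -0.0461, 0.3123]
ee_rot: [0.648, 0.762, 0.003, 0.003]
force: [1.0, -0.2, -0.1]
width: 0.497
grasp_force: 0.0
```

```bash
python3 st.py
python3 - <<'E'
from card2 import *
for n in ("side","top","wrist"):
    try: cardpose(n,(.60,.71,-.17,.09),.161)
    except Exception as e: print(n,e)
p=cams.read_camera("side"); cv2.imwrite("pics/s3.png",cv2.resize(p["color"][150:300,320:480],None,fx=4,fy=4,interpolation=cv2.INTER_CUBIC))
E
python3 go.py .4425 -.267 .25 6; python3 go.py .52 -.267 .28 6
```

```text
11.2 [ 0.6659 -0.0461  0.3123] F tool [-0.37  0.92  0.15] M [-0.13  0.04 -0.03] w 43.28 0.0
side yaw 9.51 c [ 0.6535 -0.0456] ends -0.1004 0.1005 spine v [-0.032   0.0309] u [-0.0014  0.0184] mid spine [ 0.6616 -0.0442] mark [0.6426 0.0195]
top index -1 is out of bounds for axis 0 with size 0
wrist yaw 9.96 c [ 0.6537 -0.0344] ends -0.0893 0.0884 spine v [-0.041   0.0184] u [-0.0023  0.0172] mid spine [ 0.6618 -0.033 ] mark [0.6423 0.0306]
11.4 [ 0.6636 -0.0451  0.3048] 0.49683098512991114 [-3.666e-01 -5.079e-01  1.103e-01 -1.600e-03 -3.000e-04  5.510e-02]
11.4 [ 0.6636 -0.0451  0.3048] 0.49683098512991114 [-3.916e-01 -3.551e-01  5.000e-02 -1.600e-03 -3.000e-04  5.510e-02]card2.py:6: RuntimeWarning: Mean of empty slice.
  c=T.mean(0)
  ret = um.true_divide(
```

View pics/s3.png

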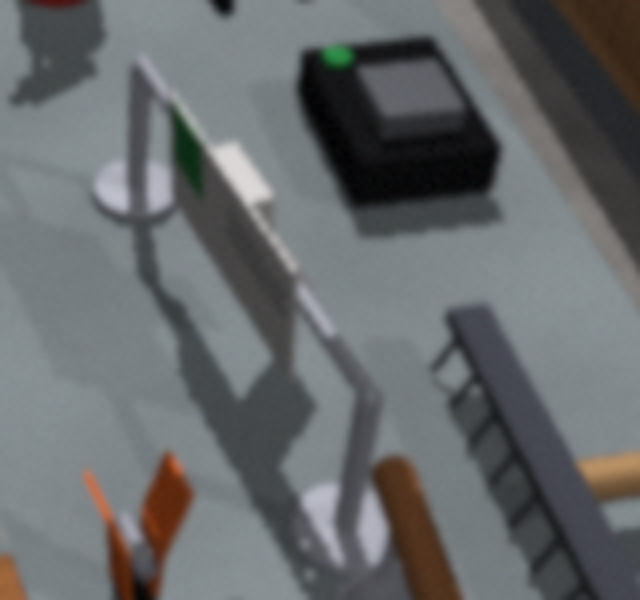

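```bash
python3 go.py .445 -.34 .27 6
```

```text
11.4 [ 0.6636 -0.0451  0.3048] 0.49683098512991114 [-5.114e-01 -5.267e-01  7.030e-02 -1.600e-03 -3.000e-04  5.510e-02]
```

apply_moves:
  plan:
    - [-0.51, -0.527, 0.07, 0, 0, 0.055, 0.8]
    - [-0.51, -0.527, 0.07, 0, 0, 0.055, 0.8]
    - [-0.51, -0.527, 0.07, 0, 0, 0.055, 0.8]
    - [-0.51, -0.527, 0.07, 0, 0, 0.055, 0.8]
    - [-0.51, -0.527, 0.07, 0, 0, 0.055, 0.8]
    - [-0.51, -0.527, 0.07, 0, 0, 0.055, 0.8]
    - [-0.51, -0.527, 0.07, 0, 0, 0.055, 0.8]
    - [-0.51, -0.527, 0.07, 0, 0, 0.055, 0.8]
    - [-0.51, -0.527, 0.07, 0, 0, 0.055, 0.8]
    - [-0.51, -0.527, 0.07, 0, 0, 0.055, 0.8]
    - [-0.51, -0.527, 0.07, 0, 0, 0.055, 0.8]
    - [-0.51, -0.527, 0.07, 0, 0, 0.055, 0.8]

```text
clock: 12.6
eef_pos: [0.4462, -0.3381, 0.2707]
ee_rot: [0.668, 0.744, -0.0, -0.0]
force: [0.2, -0.0, 0.3]
width: 0.802
grasp_force: 0.0
```

```bash
python3 - <<'E'
from fit import *
for n in ("wrist","top","side"):
    p=cams.read_camera(n)
    if n=="wrist": cv2.imwrite("pics/w3.png",p["color"])
    X,uv=cloud(p,np.ones((400,640),bool))
    b=(X[:,0]>.40)&(X[:,0]<.485)&(X[:,1]<-.235)&(X[:,1]>-.30)
    S=X[(X[:,0]>.38)&(X[:,0]<.5)&(X[:,1]<-.21)&(X[:,1]>-.33)&(abs(X[:,2]-.04)<.004)]
    if len(S)>50: print(n,"stand",len(S),cv2.minAreaRect((S[:,:2]*1000).astype(np.float32)))
    for lo in (.075,.085,.095,.105,.115,.12):
        Z=X[b&(X[:,2]>lo)&(X[:,2]<lo+.008)]
        if len(Z)<4: continue
        a=np.radians(6); e1=np.array([np.cos(a),np.sin(a)]); e2=np.array([-e1[1],e1[0]]); o=np.array([.4417,-.267])
        u,v=(Z[:,:2]-o)@e1,(Z[:,:2]-o)@e2
        s=[]
        for k in (u<0,u>0):
            if k.sum()>5: s+=[np.median(u[k]).round(4),np.degrees(np.arctan(np.polyfit(v[k],u[k],1)[0])).round(1)]
        print(n,lo,len(Z),"u",u.min().round(4),u.max().round(4),"v",v.min().round(4),v.max().round(4),s)
E
python3 st.py
```

```text
wrist stand 2982 ((441.9673767089844, -268.7713928222656), (79.89239501953125, 69.92302703857422), 6.470545291900635)
wrist 0.075 135 u -0.0049 0.0066 v -0.0181 0.011 [np.float64(-0.0039), np.float64(-1.1), np.float64(0.0044), np.float64(0.2)]
wrist 0.085 129 u -0.0088 0.0092 v -0.0157 0.0108 [np.float64(-0.0074), np.float64(2.3), np.float64(0.0074), np.float64(0.0)]
wrist 0.095 144 u -0.0116 0.0118 v -0.0163 0.0095 [np.float64(-0.0106), np.float64(0.2), np.float64(0.0107), np.float64(-0.2)]
wrist 0.105 163 u -0.0151 0.0148 v -0.0158 0.0093 [np.float64(-0.0133), np.float64(-0.2), np.float64(0.0133), np.float64(-0.5)]
wrist 0.115 317 u -0.0195 0.02 v -0.0162 0.0098 [np.float64(-0.0174), np.float64(0.1), np.float64(0.0173), np.float64(0.6)]
wrist 0.12 204 u -0.0195 0.0199 v -0.016 0.0098 [np.float64(-0.0183), np.float64(0.7), np.float64(0.0181), np.float64(0.6)]
top stand 509 ((441.644287109375, -266.89892578125), (79.88663482666016, 69.04954528808594), 6.19872522354126)
top 0.075 26 u -0.0094 0.0072 v -0.0157 0.0148 [np.float64(-0.0033), np.float64(-4.1), np.float64(0.0057), np.float6
[... 866 characters left out ...]
ide 0.085 45 u -0.0103 0.0103 v -0.017 0.0132 [np.float64(-0.003), np.float64(5.7), np.float64(0.003), np.float64(-4.4)]
side 0.095 26 u -0.0124 0.0133 v -0.0158 0.0102 [np.float64(-0.0099), np.float64(4.6), np.float64(0.0097), np.float64(-4.8)]
side 0.105 26 u -0.0145 0.0155 v -0.0158 0.0109 [np.float64(-0.013), np.float64(2.9), np.float64(0.0132), np.float64(-2.8)]
side 0.115 38 u -0.0197 0.0204 v -0.0175 0.011 [np.float64(-0.0166), np.float64(0.0), np.float64(0.017), np.float64(-1.4)]
side 0.12 35 u -0.0199 0.0204 v -0.0144 0.011 [np.float64(-0.018), np.float64(-1.9), np.float64(0.018), np.float64(0.8)]
12.75 [ 0.4457 -0.3388  0.271 ] F tool [0.08 0.48 0.28] M [0.   0.07 0.  ] w 69.51 0.0
```

View pics/w3.png

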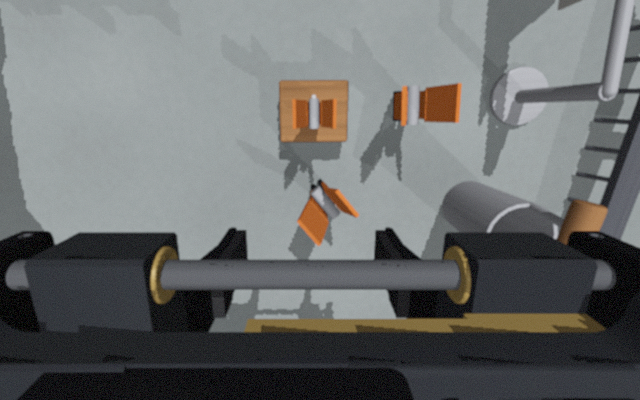

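```bash
python3 go.py .4420 -.2693 .096 6.2
```

```text
12.75 [ 0.4457 -0.3388  0.271 ] 0.7989130663442782 [ 1.39e-01  7.40e-03  3.50e-01 -2.00e-04  0.00e+00 -1.90e-03]
```

apply_moves:
  plan:
    - [0.08, 0.0074, 0, 0, 0, 0, 0.8]
    - [0.139, 0.0074, 0.05, 0, 0, 0, 0.8]
    - [0.139, 0.0074, 0.12, 0, 0, 0, 0.8]
    - [0.139, 0.0074, 0.18, 0, 0, 0, 0.8]
    - [0.139, 0.0074, 0.18, 0, 0, 0, 0.8]
    - [0.139, 0.0074, 0.18, 0, 0, 0, 0.8]
    - [0.139, 0.0074, 0.18, 0, 0, 0, 0.8]
    - [0.139, 0.0074, 0.18, 0, 0, 0, 0.8]

```text
clock: 13.55
eef_pos: [0.4424, -0.2706, 0.1826]
ee_rot: [0.669, 0.743, 0.0, 0.001]
force: [0.6, 0.3, 0.3]
width: 0.801
grasp_force: 0.0
```

```bash
for i in 1 2 3; do python3 - <<'E'
from h import *
cams.read_camera("top")
E
python3 go.py .4420 -.2693 .096 6.2; done
```

```text
13.6 [ 0.4422 -0.2705  0.1823] 0.7980607516825151 [ 0.0025 -0.0005  0.1727  0.0017  0.0007 -0.0035]
13.65 [ 0.4421 -0.2704  0.1821] 0.7999207997698957 [ 0.0022 -0.0002  0.1722  0.0014  0.0005 -0.0034]
13.7 [ 0.442  -0.2703  0.1818] 0.7965845031519596 [ 2.000e-03  1.000e-04  1.717e-01  1.100e-03  4.000e-04 -3.400e-03]
```

apply_moves:
  plan:
    - [0.002, 0, 0.06, 0, 0, 0, 0.8]
    - [0.002, 0, 0.12, 0, 0, 0, 0.8]
    - [0.002, 0, 0.17, 0, 0, 0, 0.8]
    - [0.002, 0, 0.17, 0, 0, 0, 0.8]
    - [0.002, 0, 0.17, 0, 0, 0, 0.7]
    - [0.002, 0, 0.17, 0, 0, 0, 0.5]
    - [0.002, 0, 0.17, 0, 0, 0, 0.4]
    - [0.002, 0, 0.17, 0, 0, 0, 0.3]
    - [0.002, 0, 0.17, 0, 0, 0, 0.2]
    - [0.002, 0, 0.17, 0, 0, 0, 0.1]
    - [0.002, 0, 0.17, 0, 0, 0, 0]
    - [0.002, 0, 0.17, 0, 0, 0, 0]
  force: 25

```text
clock: 14.9
eef_pos: [0.4436, -0.2696, 0.0977]
ee_rot: [0.669, 0.743, 0.001, 0.002]
force: [1.7, -0.5, -1.6]
width: 0.159
grasp_force: 23.1
```

apply_moves:
  plan:
    - [0, 0, 0, 0, 0, 0, 0]
    - [0, 0, 0, 0, 0, 0, 0]
    - [0, 0, 0, 0, 0, 0, 0]
    - [0, 0, 0, 0, 0, 0, 0]

```text
clock: 15.3
eef_pos: [0.4432, -0.2695, 0.0973]
ee_rot: [0.669, 0.743, 0.001, 0.002]
force: [2.8, -0.6, 7.5]
width: 0.159
grasp_force: 25.0
```

```bash
python3 st.py
```

```text
15.3 [ 0.4432 -0.2695  0.0973] F tool [-0.93  2.76 -7.5 ] M [-0.09 -0.7   0.02] w 13.81 25.000865038018674
```

apply_moves:
  plan:
    - [0, 0, -0.02, 0, 0, 0, 0]
    - [0, 0, -0.04, 0, 0, 0, 0]
    - [0, 0, -0.08, 0, 0, 0, 0]
    - [0, 0, -0.16, 0, 0, 0, 0]
    - [0, 0, -0.24, 0, 0, 0, 0]
    - [0, 0, -0.32, 0, 0, 0, 0]
    - [0, 0, -0.36, 0, 0, 0, 0]
    - [0, 0, -0.36, 0, 0, 0, 0]
    - [0, 0, -0.36, 0, 0, 0, 0]

```text
clock: 16.2
eef_pos: [0.4411, -0.269, 0.2762]
ee_rot: [0.669, 0.743, 0.0, 0.0]
force: [0.3, 0.0, -1.2]
width: 0.158
grasp_force: 25.0
```

```bash
python3 st.py
python3 - <<'E'
from card2 import *
for n in ("side","top","wrist"):
    try: cardpose(n,(.60,.71,-.17,.09),.160)
    except Exception as e: print(n,e)
s=robot.sense(); t=s["eef_pos"]
# clip held: side-camera cloud around it, in tool frame
r=R.from_quat(s["ee_rot"])
for n in ("side","top"):
    p=cams.read_camera(n); X,uv=cloud(p,np.ones((400,640),bool)); L=r.inv().apply(X-t)
    k=(abs(L[:,0])<.025)&(abs(L[:,1])<.03)&(L[:,2]>.0)&(L[:,2]<.075); L=L[k]
    for lo in np.arange(.008,.075,.008):
        Z=L[(L[:,2]>lo)&(L[:,2]<lo+.008)]
        if len(Z)>3: print(n,lo.round(3),len(Z),Z.min(0).round(4),Z.max(0).round(4))
    if n=="side":
        c=proj(p,t)[0].astype(int); cv2.imwrite("pics/s4.png",cv2.resize(p["color"][c[1]-60:c[1]+60,c[0]-80:c[0]+80],None,fx=4,fy=4,interpolation=cv2.INTER_CUBIC)); print(c)
E
```

```text
16.2 [ 0.4411 -0.269   0.2762] F tool [-0.02  0.27  1.18] M [-0.09  0.04 -0.02] w 13.75 24.999777674674988
side yaw 9.46 c [ 0.6537 -0.0456] ends -0.1008 0.0994 spine v [-0.0318  0.0287] u [-0.0013  0.0181] mid spine [ 0.6618 -0.0442] mark [0.6428 0.0195]
top yaw 9.53 c [ 0.6545 -0.0449] ends -0.0989 0.0987 spine v [-0.0287  0.0298] u [-0.0014  0.0184] mid spine [ 0.6627 -0.0436] mark [0.6436 0.0201]
wrist expected non-empty vector for x
side 0.008 38 [-0.0162 -0.012   0.008 ] [0.013  0.0099 0.0159]
side 0.016 43 [-0.0156 -0.0107  0.0162] [0.0158 0.0096 0.024 ]
side 0.024 21 [-0.0119 -0.0132  0.0247] [0.0062 0.0116 0.0313]
side 0.032 22 [-0.0116 -0.0151  0.0323] [0.0099 0.014  0.0398]
side 0.04 32 [-0.0155 -0.0158  0.0402] [0.0086 0.0147 0.0474]
side 0.048 28 [-0.0137 -0.0175  0.0482] [0.0115 0.0159 0.0559]
[304 232]
top 0.008 23 [-0.0105 -0.0088  0.008 ] [0.0157 0.0101 0.0159]
top 0.016 23 [-0.0148 -0.0101  0.0162] [0.0165 0.0107 0.0238]
top 0.024 10 [ 0.0053 -0.0133  0.0243] [0.0125 0.0117 0.0307]
top 0.032 12 [ 0.0016 -0.0149  0.0322] [0.0123 0.0147 0.0398]
top 0.04 16 [-0.0015 -0.0159  0.0404] [0.0149 0.0159 0.0458]
top 0.048 15 [-0.0055 -0.0173  0.0482] [0.0146 0.0163 0.0556]
```

View pics/s4.png

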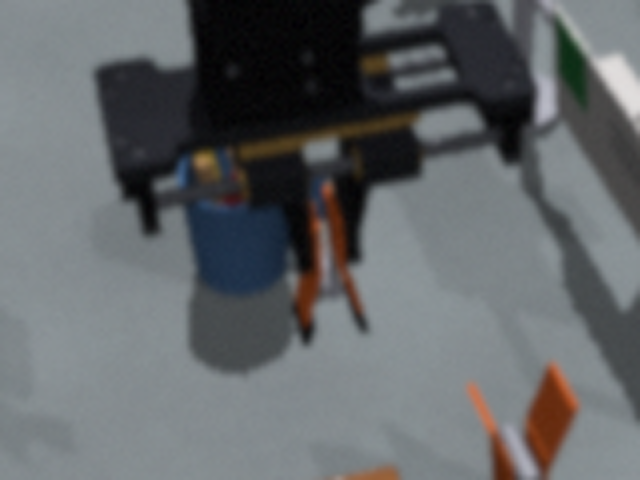

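Clip held gaping at crop (330,330), lips spread evenly. Now I'll measure how the hung card tilts, and its top height, at the green panel.

```bash
python3 - <<'E'
from fit import *
a=np.radians(9.5); e1=np.array([np.cos(a),np.sin(a)]); e2=np.array([-e1[1],e1[0]]); c=np.array([.6541,-.0453])
for n in ("side","top"):
    p=cams.read_camera(n); X,uv=cloud(p,np.ones((400,640),bool))
    u,v=(X[:,:2]-c)@e1,(X[:,:2]-c)@e2; z=X[:,2]
    k=(abs(u)<.02)&(abs(v)<.097)&(abs(v)>.034)&(z>.066)&(z<.17)
    for lo in (.07,.09,.11,.13,.145,.152,.157,.160,.163):
        q=k&(z>lo)&(z<lo+.01); 
        if q.sum()>3: print(n,lo,q.sum(),np.median(u[q]).round(4))
    print("top z",np.percentile(z[k&(v>.034)],[90,97,99.5]).round(4))
    col=p["color"][uv[:,1],uv[:,0]].astype(int); g=(abs(u)<.02)&(v>.02)&(v<.12)&(z>.06)&(z<.175)&(col[:,1]>col[:,2]+20)
    if g.sum()>5: print("green v",g.sum(),np.percentile(v[g],[2,50,98]).round(4),"z",z[g].min().round(3),z[g].max().round(3))
E
python3 go.py .6436 .0198 .265 9.5; python3 go.py .6436 .0198 .205 9.5
```

```text
side 0.07 54 0.0053
side 0.09 49 0.0035
side 0.11 55 0.0017
side 0.13 66 0.0003
side 0.145 55 -0.0006
side 0.152 84 -0.0009
side 0.157 55 -0.0006
side 0.16 21 -0.0004
top z [0.1575 0.1596 0.1616]
green v 70 [0.0468 0.0633 0.0855] z 0.111 0.157
top 0.07 39 0.0059
top 0.09 41 0.0045
top 0.11 43 0.0026
top 0.13 124 0.0122
top 0.145 53 0.0002
top 0.152 93 0.0003
top 0.157 84 0.0006
top 0.16 44 0.0008
top 0.163 5 -0.0006
top z [0.1596 0.1622 0.1635]
green v 74 [0.0444 0.0681 0.0892] z 0.101 0.162
16.55 [ 0.4411 -0.2689  0.2755] 0.1535619032768737 [ 5.32e-01  4.63e-01  2.04e-02 -1.20e-03 -2.00e-04 -5.84e-02]
16.55 [ 0.4411 -0.2689  0.2755] 0.1535619032768737 [ 5.320e-01  4.632e-01  1.404e-01 -1.200e-03 -2.000e-04 -5.840e-02]
```

apply_moves:
  plan:
    - [0.06, 0.05, 0, 0, 0, -0.01, 0]
    - [0.12, 0.1, 0, 0, 0, -0.02, 0]
    - [0.18, 0.155, 0, 0, 0, -0.03, 0]
    - [0.24, 0.21, 0, 0, 0, -0.04, 0]
    - [0.3, 0.26, 0, 0, 0, -0.05, 0]
    - [0.36, 0.315, 0, 0, 0, -0.058, 0]
    - [0.42, 0.365, 0, 0, 0, -0.058, 0]
    - [0.48, 0.42, 0, 0, 0, -0.058, 0]
    - [0.51, 0.445, 0, 0, 0, -0.058, 0]
    - [0.532, 0.464, 0.02, 0, 0, -0.058, 0]
    - [0.532, 0.464, 0.02, 0, 0, -0.058, 0]
    - [0.532, 0.464, 0.02, 0, 0, -0.058, 0]

```text
clock: 17.75
eef_pos: [0.6436, 0.0181, 0.2655]
ee_rot: [0.647, 0.763, -0.001, -0.0]
force: [0.3, -0.0, -0.4]
width: 0.162
grasp_force: 25.0
```

apply_moves:
  plan:
    - [0, 0, 0, 0, 0, 0, 0]
    - [0, 0, 0, 0, 0, 0, 0]
    - [0, 0, 0, 0, 0, 0, 0]
    - [0, 0, 0, 0, 0, 0, 0]
    - [0, 0, 0, 0, 0, 0, 0]

```text
clock: 18.25
eef_pos: [0.6443, 0.0197, 0.2663]
ee_rot: [0.646, 0.763, 0.0, 0.0]
force: [0.7, 0.7, -0.7]
width: 0.159
grasp_force: 25.0
```

```bash
cat > chk.py <<'E'
from fit import *
s=robot.sense(); t=s["eef_pos"]; r=R.from_quat(s["ee_rot"]); print(t)
a=np.radians(9.5); e1=np.array([np.cos(a),np.sin(a)]); e2=np.array([-e1[1],e1[0]]); c=np.array([.6541,-.0453])
for n in ("side","top"):
    p=cams.read_camera(n); X,uv=cloud(p,np.ones((400,640),bool)); L=r.inv().apply(X-t); col=p["color"][uv[:,1],uv[:,0]].astype(int)
    k=(abs(L[:,0])<.03)&(abs(L[:,1])<.03)&(L[:,2]>.0)&(L[:,2]<.06)
    o=k&(col[:,2]>col[:,0]+40); dk=k&(col.max(1)<50)&(L[:,2]>.036)
    u,v=(X[:,:2]-c)@e1,(X[:,:2]-c)@e2
    for nm,q in(("orange",o),("dark",dk)):
        for sg in (-1,1):
            w=q&(np.sign(L[:,1])==sg)&(L[:,2]>.02)
            if w.sum()>3: print(n,nm,sg,w.sum(),"L",L[w].min(0).round(4),L[w].max(0).round(4),"u",u[w].min().round(4),u[w].max().round(4),"v",np.percentile(v[w],[3,97]).round(4),"z",X[w,2].min().round(4))
    q=(abs(u)<.006)&(v<-.034)&(v>-.095)&(X[:,2]>.148)&(X[:,2]<.17); print(n,"leaf u other end",np.median(u[q]).round(4),q.sum())
    q=(abs(u)<.006)&(v>.034)&(v<.1)&(X[:,2]>.148)&(X[:,2]<.17); print(n,"leaf u green end",np.median(u[q]).round(4),q.sum())
E
python3 chk.py; python3 go.py .6440 .0199 .2047 9.5; python3 st.py
```

```text
[0.6443472  0.01967085 0.26625751]
side orange -1 36 L [-0.0122 -0.0154  0.0201] [ 0.0083 -0.0066  0.0451] u -0.0143 -0.0055 v [0.0547 0.0739] z 0.2212
side orange 1 6 L [-0.0118  0.008   0.0211] [0.0111 0.0122 0.0395] u 0.0091 0.0133 v [0.0542 0.0749] z 0.2268
side dark -1 11 L [-0.0129 -0.0159  0.0465] [ 0.0093 -0.014   0.0533] u -0.0148 -0.0129 v [0.0537 0.0738] z 0.2129
side dark 1 7 L [-0.0126  0.0093  0.0417] [0.0035 0.0122 0.0474] u 0.0104 0.0134 v [0.0538 0.0688] z 0.2189
side leaf u other end -0.0008 59
side leaf u green end -0.001 52
top leaf u other end 0.0001 58
top leaf u green end nan 0
18.35 [0.6444 0.0198 0.2661] 0.16088700818027857 [ 3.000e-04 -7.000e-04  1.228e-01  1.000e-04 -0.000e+00 -2.000e-04]
18.35 [0.6444 0.0198 0.2661] F tool [-0.51  0.36  0.56] M [-0.07  0.07  0.  ] w 14.0 24.999835789203644
  return _methods._mean(a, axis=axis, dtype=dtype,
  ret = ret.dtype.type(ret / rcount)
```

apply_moves:
  plan:
    - [0.002, -0.0007, 0.02, 0, 0, 0, 0]
    - [0.002, -0.0007, 0.04, 0, 0, 0, 0]
    - [0.002, -0.0007, 0.06, 0, 0, 0, 0]
    - [0.002, -0.0007, 0.08, 0, 0, 0, 0]
    - [0.002, -0.0007, 0.095, 0, 0, 0, 0]
    - [0.002, -0.0007, 0.108, 0, 0, 0, 0]
    - [0.002, -0.0007, 0.117, 0, 0, 0, 0]
    - [0.002, -0.0007, 0.123, 0, 0, 0, 0]
    - [0.002, -0.0007, 0.123, 0, 0, 0, 0]
    - [0.002, -0.0007, 0.123, 0, 0, 0, 0]
    - [0.002, -0.0007, 0.123, 0, 0, 0, 0]
    - [0.002, -0.0007, 0.123, 0, 0, 0, 0]

```text
clock: 19.55
eef_pos: [0.644, 0.0207, 0.2049]
ee_rot: [0.646, 0.763, 0.0, 0.0]
force: [-0.1, 0.0, -1.7]
width: 0.159
grasp_force: 25.0
```

apply_moves:
  plan:
    - [0, 0, 0, 0, 0, 0, 0]
    - [0, 0, 0, 0, 0, 0, 0]
    - [0, 0, 0, 0, 0, 0, 0]
    - [0, 0, 0, 0, 0, 0, 0]
    - [0, 0, 0, 0, 0, 0, 0]

```text
clock: 20.05
eef_pos: [0.6438, 0.0208, 0.2045]
ee_rot: [0.646, 0.763, -0.0, -0.0]
force: [0.0, -0.2, -0.5]
width: 0.157
grasp_force: 25.0
```

```bash
python3 chk.py 2>/dev/null; python3 go.py .6440 .0199 .2047 9.5; python3 st.py
python3 - <<'E'
from h import *
p=cams.read_camera("side"); c=proj(p,[.644,.02,.16])[0].astype(int); print(c)
cv2.imwrite("pics/s5.png",cv2.resize(p["color"][c[1]-50:c[1]+50,c[0]-60:c[0]+60],None,fx=6,fy=6,interpolation=cv2.INTER_CUBIC))
E
```

```text
[0.64384697 0.02075351 0.20453913]
side orange -1 33 L [-0.0124 -0.0159  0.0205] [ 0.0081 -0.009   0.0443] u -0.0151 -0.0082 v [0.0561 0.0748] z 0.1603
side dark -1 20 L [-0.0199 -0.016   0.0421] [ 0.0066 -0.0005  0.0597] u -0.0152 0.0003 v [0.0497 0.0715] z 0.1448
side dark 1 4 L [-0.0128  0.0094  0.0417] [-0.0013  0.0123  0.045 ] u 0.0102 0.0131 v [0.0546 0.0654] z 0.1595
side leaf u other end -0.0008 58
side leaf u green end -0.001 31
top leaf u other end 0.0002 60
top leaf u green end nan 0
20.15 [0.6439 0.0207 0.2046] 0.15784760744110612 [-0.0017 -0.     -0.0003 -0.      0.     -0.0003]
20.15 [0.6439 0.0207 0.2046] F tool [-1.23  0.22  0.63] M [-0.1   0.02 -0.02] w 13.73 24.999798238277435
[367 179]
```

View pics/s5.png

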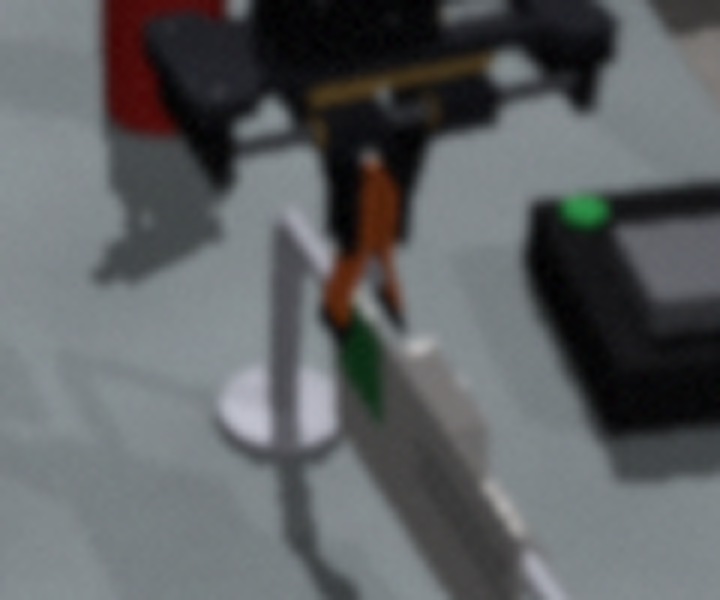

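The crop shows the lips on either side of the card's top edge at the green panel, at about (340,315) and (400,315), both clear of it. The card hasn't shifted and the force is near zero.

```bash
python3 -c "
from bench import robot
print(robot.job_done())"
```

```text
the job is handed in; nothing more can be done
None
```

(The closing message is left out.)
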